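# Take the wrongly packed carton out of the timer case

## Task

Open the lid of the black case by its pull tab until it stands upright or leans back. Each of the three compartments should hold a plug-in timer, as the outlines inside the lid show, but one holds a small white carton by mistake: take the carton out and set it down upright on the floor of the low metal tray, without dropping it. Leave the lid open and both timers lying where they are.

Things in the scene. Friction and masses are not known exactly. Their poses are not given: they have to be found in the camera images.
- case: Black plastic case, fixed: 140 (x) x 300 (y) x 64 mm high without lid, walls 5 mm, inner floor 4 mm above the bench. Origin: centre of underside; at yaw 0, x points away from the robot, y left. Dividers 22 mm high, 4 mm thick at y = -47 and +47 mm make three compartments centred at y = -94, 0, +94 mm; each holds one part, near x = -8 mm. Which one holds the carton varies.
- lid (a joint): Lid hinge, rad: 0 shut, grows as the lid opens upward and away from the robot, 1.57 upright, 1.9 stop. Stiff friction hinge: the lid stays where it is left and moves with 1 to 4 N at the tab. The lid is a 5 mm plate as wide as the case; it starts shut or up to 0.2 rad ajar.
- lid_tab (a point): Middle of the grip of the grey pull tab at the centre of the lid's front edge. Tab 20 mm wide (case y), 12 mm thick, 36 mm out from the lid's edge; this point is 24 mm out, 166 mm from the hinge axis, 69 mm above the bench when shut. Can be pinched from above, fingers on its two sides along case y; it turns between the fingers as the lid swings. Its x points to the hinge.
- lid_hinge (a point): Point in the middle of the lid's hinge axis, on the far (+x) top edge of the case, 65 mm above the bench; the axis runs along the case's y.
- carton_center (a point): Centre (half-way up) of the wrongly packed part: small white closed carton standing upright, 37 mm along its x, 66 mm along its y, 56 mm high, about 0.09 kg. Its x axis lies within 0.1 rad of the line of the case's y axis: grasp it from above across its 37 mm. About 40 mm free between it and the next timer, 25 mm or more to a case wall.
- timer_a_center (a point): Centre of the body of a beige plug-in timer lying in a compartment: body about 48 mm wide (x) and 48 mm high, 84 mm long with its dark round plug end (y). It belongs here.
- timer_b_center (a point): The same for the second timer, alike. It belongs here.
- tray: Low open metal tray fixed on the bench to the right of the case: 150 (x) x 130 (y) x 22 mm high, walls and floor 4 mm thick. Origin: centre of its underside; axes as the case's at yaw 0. Its floor is 4 mm above the bench.
There are look-alikes about, which are no part of the job. Leave any yellow look-alike of the tray alone.

How it is judged:
By the outcome, as a careful person would: the job done as asked, in the order asked, and still so for the second after the job is handed in, with the robot touching nothing.
It also fails if it takes over 54 s, if anything falls off the work surface, if the arm or the gripper's body presses on something with over 40 N, if the wrist force passes 120 N, or if a joint passes its speed limit or range.

## Robot

A 6-joint arm with a two-finger parallel gripper is mounted at the origin on a cart in front of the work surface, level with it; the furniture and walls round the work are solid. World frame = base frame: x ahead of the robot, y to its left, z up, the work surface at z = 0. Lengths are in m, angles in degrees, forces in N, time in s.
With the tool pointing down it reaches from about 0.375 to 0.975 m from the base axis. Payload 3.8 kg.
Tool frame: the origin (TCP) lies midway between the tips of the shut fingers; the grasp point (between the pads) lies 19 mm behind it; z points along the fingers, y is the direction in which the jaws open and shut (so a half turn about z gives the same grasp; the last joint's range is limited). The gripper opens to 88 mm and grips with 3 to 60 N. Pads are 18 mm wide; open, the fingers measure 123 mm over their backs; the gripper's body (75 mm by 187 mm) begins 45 mm behind the grasp point.
Start: joints at [74.032, 15.12, 91.902, -0, 72.978, -2.114], TCP at [0.162, 0.655, 0.239] pointing down, gripper open.
Joint ranges: [-150.88, 150.88], [-54.13, 125.18], [17.81, 147.31], [-75.09, 255.09], [0, 152.58], [-146.25, 146.25]. Speed limits (degrees/s): [147.25, 147.25, 180, 180, 180, 180].

## Interface

Orientations are given as [roll, pitch, yaw] about the fixed x, y, z axes, in that order (R = Rz(yaw) Ry(pitch) Rx(roll)).
In Python, from bench import robot, viewer, sign_off gives the robot as it stands. The module is installed in compiled form; this text tells all that it offers.
- The arm moves only by the tool jog_arm, never from a script. Its argument "series" is one flat list of numbers, 7 for each row, row after row: the turn, a rotation vector about the world's x, y, z in degrees, then the shift along the world's x, y, z in mm, then the opening, from 0 (shut) to 1 (fully open). In form: [rx, ry, rz, x, y, z, claw, rx, ry, rz, x, y, z, claw, ...]. A call has 1 to 8 rows; each row shifts and turns the pose as measured when the row begins; what a row does not reach is not made up. A row lasts 1/8 s, in which the tool goes at most 62.5 mm and 10.7 degrees, less where a joint would pass 70% of its speed; a pose out of reach is approached as far as the arm can. A call with a gripper value outside its range is refused whole. The fingers move at their own pace and stop on an object; "grip_force" is the grip in N (left out, the last holds). Time passes only in rows, so rows that do not move let the fingers close. It gives the time, the measured TCP pose, the force and the opening at its end, in the units of the state.
- robot.observe(): the state, without advancing time (a new reading comes with each control period).
- viewer.get_image(name): name is "scene" or "top" or "wrist"; returns a dict with "color" (400x640x3 uint8, red, green, blue), "mtx" (3x3 intrinsics, pixels), "rvec" (rotation vector, rad) and "tvec" (3), from world to camera coordinates, as OpenCV has them. Camera axes: x right, y down, z forward; pixel columns grow to the right and rows downward; lengths in m; the calibration is good to about 2 mm. A picture is of the moment at which its call begins. There is no depth.
- sign_off(): hands the job in, once; it reports no verdict.
The state is a dict: "clock": time; "joint_pos": joint angles; "joint_velocities": joint speeds; "tau": joint torques, N m; "tcp_pos": TCP position; "tool_rot": TCP orientation; "ft_force": force on the tool from outside, world axes, zero at the start; "ft_torque": the same for the moment, N m; "gripper_width": finger opening in m.
Only numpy, scipy, OpenCV 4.12 (cv2) and the standard library are available. Lean on these libraries where they do the work, as an engineer would, in place of code of your own. Each camera call takes 0.05 s, during which the arm holds its last target. There are 200 camera calls.

## Working session

There is one attempt and no reset: what is moved stays moved. The work goes in short steps, Python scripts to look and compute and a tool call to move; the robot and the scene stay as the last step left them, time stands still between calls to the robot, and variables do not carry over. Pictures are saved under pics/ and viewed, on a budget of 10 in all, crops included, one or two more only if the job needs it, and the job is handed in when it is done.

Besides the shell and the picture viewer there is one more tool, called after "Call:" in YAML: its name, and indented under it one key for each argument. jog_arm: Moves the arm, as the interface text tells. Its arguments: {"type":"object","properties":{"series":{"type":"array","items":{"type":"number"}},"grip_force":{"type":"number"}},"required":["series"]}

```bash
mkdir -p pics; cat > h.py <<'E'
import numpy as np, cv2
from bench import robot, viewer, sign_off
def grab(n,f,crop=None,s=1):
    im=viewer.get_image(n); c=im["color"][:,:,::-1]
    if crop: x0,y0,x1,y1=crop; c=c[y0:y1,x0:x1]
    if s!=1: c=cv2.resize(c,None,fx=s,fy=s,interpolation=cv2.INTER_CUBIC)
    cv2.imwrite("pics/"+f,c); return im
def ray(im,uv):
    K=np.array(im["mtx"],float);R=cv2.Rodrigues(np.array(im["rvec"],float))[0];t=np.array(im["tvec"],float).ravel()
    return -R.T@t, R.T@np.linalg.solve(K,[uv[0],uv[1],1.])
def at_z(im,uv,z):
    o,d=ray(im,uv); return o+d*(z-o[2])/d[2]
def proj(im,P):
    return cv2.projectPoints(np.array(P,float).reshape(-1,3),np.array(im["rvec"],float),np.array(im["tvec"],float),np.array(im["mtx"],float),None)[0].reshape(-1,2)
E
python3 - <<'E'
from h import *
import pickle
a=grab("top","top0.png"); b=grab("scene","scene0.png")
pickle.dump((a,b),open("im0.pkl","wb"))
for i in (a,b): print(ray(i,(320,200)))
s=robot.observe(); print(s)
E
```

```text
(array([ 0.38618776, -0.1151287 ,  1.25036398]), array([ 0.13037357,  0.02014185, -0.99128081]))
(array([-0.19061626, -0.51979193,  0.48790145]), array([ 0.78066863,  0.43796676, -0.44585158]))
{'clock': 0.1, 'joint_pos': array([ 7.40332837e+01,  1.51629892e+01,  9.19721979e+01, -1.63279570e-03,
        7.29786466e+01, -2.11488833e+00]), 'joint_velocities': array([ 0.06134412, -0.06529954, -0.13330638, -0.08078055,  0.00517447,
       -0.08637397]), 'tau': array([ 7.44474473e-04, -5.03620112e+01, -3.58070111e+01,  7.30178040e-02,
        2.33894965e-02, -8.22493757e-05]), 'tcp_pos': array([0.16144541, 0.65474974, 0.23754592]), 'tool_rot': array([-1.79886186e+02, -2.64158894e-03,  1.66148649e+02]), 'ft_force': array([-0.97454986, -0.5075335 , -0.35967781]), 'ft_torque': array([0.02875175, 0.00016888, 0.00944278]), 'gripper_width': 0.08799240161319143}
```

View pics/top0.png

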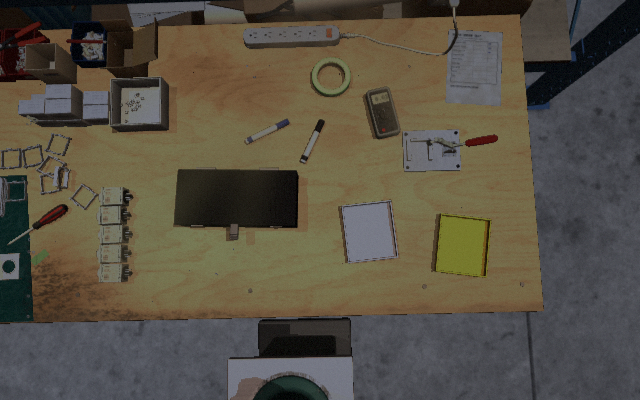

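View pics/scene0.png

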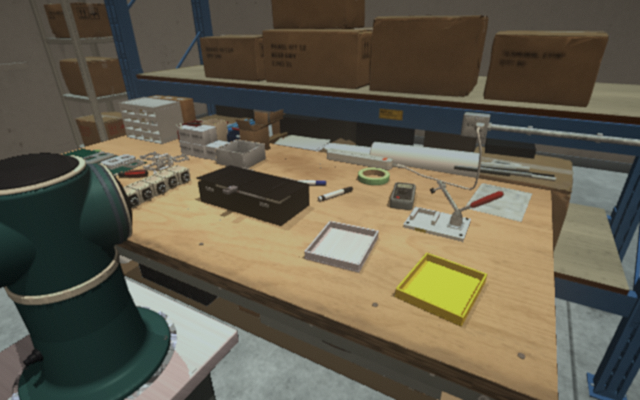

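```bash
python3 - <<'E'
from h import *
import pickle
a,b=pickle.load(open("im0.pkl","rb"))
print(proj(a,[[0,0,0],[.16,.65,.24],[.6,0,0]]))
c=a["color"][155:275,165:405,::-1].astype(float)
c=255*(c/255)**.6
cv2.imwrite("pics/top0c.png",cv2.resize(c.astype(np.uint8),None,fx=3.3,fy=3.3,interpolation=cv2.INTER_CUBIC))
E
```

```text
[[289.54128713 419.3409255 ]
 [-36.36099938 382.37171037]
 [285.81783367 182.52375232]]
```

View pics/top0c.png

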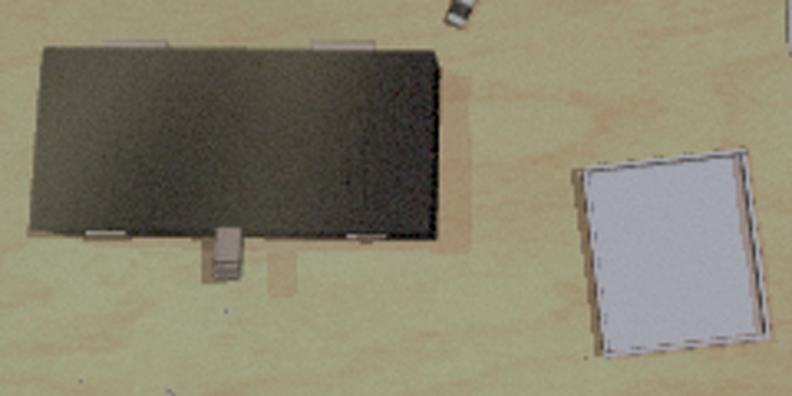

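```bash
python3 - <<'E'
from h import *
import pickle
from scipy.optimize import least_squares
a,b=pickle.load(open("im0.pkl","rb"))
f=lambda p:np.array([165,155])+(np.array(p)+.5)/3.3-.5
lid=f([(43,48),(434,52),(434,239),(31,235)])
T=f([(584,170),(744,151),(769,338),(605,355)])
for p in T: print("tray",at_z(a,p,.022))
def pose(p,l): 
    c,s=np.cos(p[2]),np.sin(p[2]); l=np.array(l,float)
    return np.c_[p[0]+c*l[:,0]-s*l[:,1],p[1]+s*l[:,0]+c*l[:,1],l[:,2]]
def lidpts(p):
    A=p[3]; L=[]
    for r,y in ((0,.15),(0,-.15),(.142,-.15),(.142,.15),(.166,.0)):
        h=.004 if r<.16 else .010
        L.append((.07-r*np.cos(A)+h*np.sin(A)*0,y,.065+r*np.sin(A)+h*np.cos(A)))
    return pose(p,L)
r=least_squares(lambda p:(proj(a,lidpts(p)[:4])-lid).ravel(),[.6,.1,0,.1])
print("case",r.x,"resid",r.fun.round(1)); print("tabpred px",proj(a,lidpts(r.x)[4:]),"seen",f((228,262)))
print(lidpts(r.x))
X=.075;Y=.065
tp=[(X,Y,.022),(X,-Y,.022),(-X,-Y,.022),(-X,Y,.022)]
r2=least_squares(lambda p:(proj(a,pose(p,tp))-T).ravel(),[.5,-.2,0])
print("tray",r2.x,r2.fun.round(1))
E
```

```text
tray [ 0.53008993 -0.14576629  0.022     ]
tray [ 0.54165223 -0.27163863  0.022     ]
tray [ 0.39552495 -0.28461987  0.022     ]
tray [ 0.38570127 -0.15762016  0.022     ]
case [ 0.55332603  0.11898605 -0.0356407   0.03870916] resid [ 0.3  0.6  0.2  0.2 -1.  -0.4  0.5 -0.3]
tabpred px [[233.81788373 235.65370897]] seen [233.74242424 234.04545455]
[[ 0.62862655  0.26639647  0.068997  ]
 [ 0.61793661 -0.03341301  0.068997  ]
 [ 0.47613309 -0.02835689  0.07449233]
 [ 0.48682304  0.27145259  0.07449233]
 [ 0.45751127  0.1224024   0.08141663]]
tray [ 0.46331741 -0.2149041   0.08475041] [-0.8 -0.9  0.6 -0.7  0.6  0.6 -0.4  1. ]
```

Call:
jog_arm:
  series: [0, 0, 1.5, 25, -44, 0, 1, 0, 0, 1.5, 25, -44, 0, 1, 0, 0, 1.5, 25, -44, 0, 1, 0, 0, 1.5, 25, -44, 0, 1, 0, 0, 1.5, 25, -44, 0, 1, 0, 0, 1.5, 25, -44, 0, 1, 0, 0, 1.5, 25, -44, 0, 1, 0, 0, 1.5, 25, -44, 0, 1]
  grip_force: 20

```text
clock: 1.1
tcp_pos: [0.3626, 0.2925, 0.2324]
tool_rot: [-179.6, -0.1, 179.0]
ft_force: [-0.2, 0.4, 0.1]
gripper_width: 0.0883
```

Call:
jog_arm:
  series: [0, 0, 0, 24, -42, 0, 1, 0, 0, 0, 24, -42, 0, 1, 0, 0, -0.5, 24, -42, -6, 1, 0, 0, -0.5, 18, -40, -10, 1, 0, 0, 0, 0, 0, 0, 1]

```text
clock: 1.72
tcp_pos: [0.4545, 0.1176, 0.2148]
tool_rot: [-179.5, -0.1, 177.7]
ft_force: [0.4, -0.5, 0.8]
gripper_width: 0.088
```

```bash
python3 - <<'E'
from h import *
import pickle
w=grab("wrist","w1.png"); pickle.dump(w,open("w1.pkl","wb"))
s=robot.observe(); print(s["tcp_pos"],s["tool_rot"])
print(ray(w,(320,200)))
E
```

```text
[0.45435754 0.11880355 0.21522347] [-1.79581692e+02 -1.03956650e-01  1.77747928e+02]
(array([0.37550197, 0.12177145, 0.36011358]), array([ 0.29625053, -0.02756367, -0.95478232]))
```

View pics/w1.png

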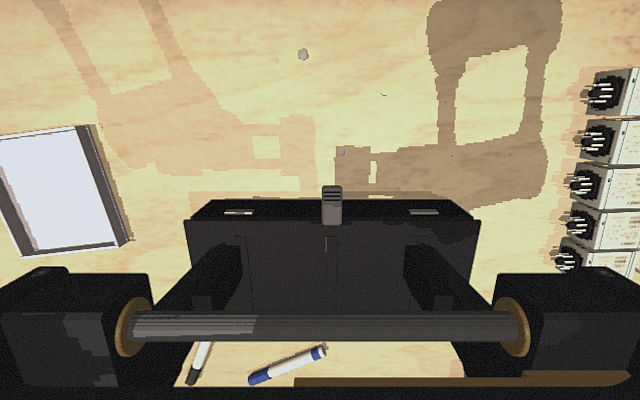

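```bash
python3 - <<'E'
from h import *
import pickle
from scipy.optimize import least_squares
a,b=pickle.load(open("im0.pkl","rb")); w=pickle.load(open("w1.pkl","rb"))
f=lambda p:np.array([165,155])+(np.array(p)+.5)/3.3-.5
lid=f([(43,48),(434,52),(434,239),(31,235)])
def P(p,rows):
    x,y,q,A=p; o=[]
    for r,yy,h in rows:
        X=.07-r*np.cos(A)+h*np.sin(A)*1; Z=.065+r*np.sin(A)+h*np.cos(A)
        o.append((x+np.cos(q)*X-np.sin(q)*yy,y+np.sin(q)*X+np.cos(q)*yy,Z))
    return o
top=[(0,.15,.004),(0,-.15,.004),(.142,-.15,.004),(.142,.15,.004)]
wr=[(.142,-.15,.004),(.142,.15,.004),(.178,0,.01)]
wpx=np.array([(185,221),(480,218),(332,186.)])
g=lambda p:np.r_[(proj(a,P(p,top))-lid).ravel()*2,(proj(w,P(p,wr))-wpx).ravel()]
r=least_squares(g,[.55,.12,0,.05]); print(r.x,r.fun.round(1)); 
for A in (0,.05,.1,.2):
    q=least_squares(lambda p:g(np.r_[p,A]),r.x[:3]); print(A,q.cost,q.x)
print("tab",P(r.x,[(.166,0,.004)]),"hinge",P(r.x,[(0,0,0)]))
E
```

```text
[ 0.55481534  0.12061661 -0.03546536  0.04308411] [-0.6 -0.1 -0.9 -0.9 -3.3 -2.2 -0.5 -1.9 -2.5 -2.8 -0.4 -0.6 -1.4 -0.6]
0 32.01801015672599 [ 0.55621126  0.12091943 -0.03599704]
0.05 19.66060410759505 [ 0.55456874  0.12056936 -0.0353815 ]
0.1 44.289667815402765 [ 0.55259894  0.12023939 -0.03478869]
0.2 232.8001084532606 [ 0.54766449  0.11964358 -0.03368138]
tab [(np.float64(0.45920183400040443), np.float64(0.12400899944763373), np.float64(0.07614603829646432))] hinge [(np.float64(0.6247713261301614), np.float64(0.11813455426633263), np.float64(0.065))]
```

Call:
jog_arm:
  series: [0, 0, 0, 2, 2, -45, 1, 0, 0, 0, 2, 2, -45, 1, 0, 0, 0, 0, 0, -35, 1, 0, 0, 0, 0, 0, -25, 0.7, 0, 0, 0, 0, 0, -8, 0.5, 0, 0, 0, 0, 0, 0, 0.3, 0, 0, 0, 0, 0, 0, 0.3, 0, 0, 0, 0, 0, 0, 0.3]

```text
clock: 2.78
tcp_pos: [0.4592, 0.131, 0.0583]
tool_rot: [-179.9, 0.4, 178.2]
ft_force: [-0.4, 0.6, 0.8]
gripper_width: 0.0403
```

Call:
jog_arm:
  series: [0, 0, 0, 0, -6, -1, 0.3, 0, 0, 0, 0, 0, 0, 0.1, 0, 0, 0, 0, 0, 0, 0.1, 0, 0, 0, 0, 0, 0, 0.1]
  grip_force: 25

```text
clock: 3.28
tcp_pos: [0.4604, 0.1253, 0.0587]
tool_rot: [180.0, 0.5, 178.1]
ft_force: [-0.8, 2.5, -0.8]
gripper_width: 0.0191
```

Call:
jog_arm:
  series: [0, 0, 0, 1.7, 0, 16.5, 0.1, 0, 0, 0, 3.3, -0.1, 16.3, 0.1, 0, 0, 0, 4.9, -0.2, 15.9, 0.1, 0, 0, 0, 6.5, -0.2, 15.3, 0.1, 0, 0, 0, 8, -0.3, 14.6, 0.1, 0, 0, 0, 9.4, -0.3, 13.7, 0.1, 0, 0, 0, 10.7, -0.4, 12.7, 0.1, 0, 0, 0, 11.9, -0.4, 11.6, 0.1]

```text
clock: 4.28
tcp_pos: [0.5219, 0.1229, 0.1791]
tool_rot: [180.0, 0.9, 178.1]
ft_force: [7.8, 2.4, -16.7]
gripper_width: 0.0194
```

Call:
jog_arm:
  series: [0, 0, 0, 13.5, -0.5, 9, 0.1, 0, 0, 0, 14.4, -0.5, 8, 0.1, 0, 0, 0, 15.1, -0.5, 6.8, 0.1, 0, 0, 0, 15.8, -0.5, 5.2, 0.1, 0, 0, 0, 16.2, -0.5, 3.6, 0.1, 0, 0, 0, 16.5, -0.5, 2, 0.1, 0, 0, 0, 16.6, -0.5, 0, 0.1]

```text
clock: 5.15
tcp_pos: [0.6258, 0.1191, 0.2133]
tool_rot: [-179.9, -0.6, 178.1]
ft_force: [-3.6, 2.7, -1.7]
gripper_width: 0.0192
```

Call:
jog_arm:
  series: [0, 0, 0, 16.5, -0.5, -1.5, 0.1, 0, 0, 0, 16.3, -0.5, -3, 0.1, 0, 0, 0, 6, 0, -1.5, 0.1, 0, 0, 0, 0, 0, 0, 0.1]

```text
clock: 5.65
tcp_pos: [0.6674, 0.1176, 0.2066]
tool_rot: [-179.9, -0.8, 178.1]
ft_force: [-2.8, 1.9, -1.6]
gripper_width: 0.0198
```

```bash
python3 - <<'E'
from h import *
import pickle
a=viewer.get_image("top"); b=viewer.get_image("scene"); pickle.dump((a,b),open("im2.pkl","wb"))
g=lambda c:(255*(c[:,:,::-1]/255.)**.55).astype(np.uint8)
t=cv2.resize(g(a["color"][140:250,150:310]),None,fx=5,fy=5,interpolation=cv2.INTER_CUBIC)
cv2.imwrite("pics/t2.png",t)
E
```

```text
(no output)
```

View pics/t2.png

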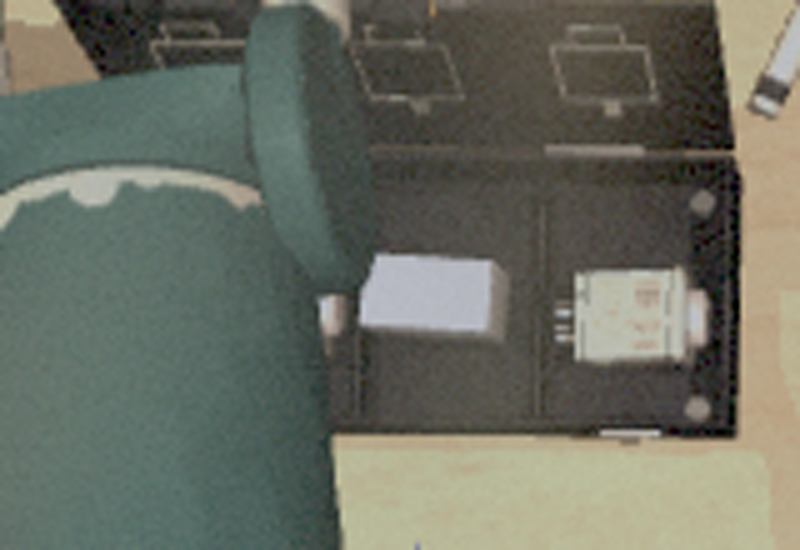

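Call:
jog_arm:
  series: [0, 0, 0, 0, 0, 0, 0.6, 0, 0, 0, 0, 0, 0, 0.6, 0, 0, 0, 0, 0, 0, 0.6, 0, 0, 0, 0, 0, 20, 0.6, 0, 0, 0, 0, 0, 40, 0.6, 0, 0, 0, 0, 0, 40, 0.6, 0, 0, 0, -20, 0, 10, 0.6, 0, 0, 0, 0, 0, 0, 0.6]

```text
clock: 6.75
tcp_pos: [0.6502, 0.1167, 0.3311]
tool_rot: [-179.9, 0.2, 178.1]
ft_force: [0.3, -0.1, 0.7]
gripper_width: 0.0526
```

```bash
python3 - <<'E'
from h import *
import pickle
w=viewer.get_image("wrist"); b=viewer.get_image("scene"); pickle.dump((w,b),open("im3.pkl","wb"))
g=lambda c:(255*(c[:,:,::-1]/255.)**.6).astype(np.uint8)
s=cv2.resize(g(b["color"][130:240,170:350]),(524,320),interpolation=cv2.INTER_CUBIC)
o=np.zeros((600,640,3),np.uint8); o[:280]=g(w["color"][:280]); o[280:,:524]=s
cv2.imwrite("pics/w3.png",o); print(proj(w,[[.545,.12,.06]]))
E
```

```text
[[322.71106068  83.26733774]]
```

View pics/w3.png

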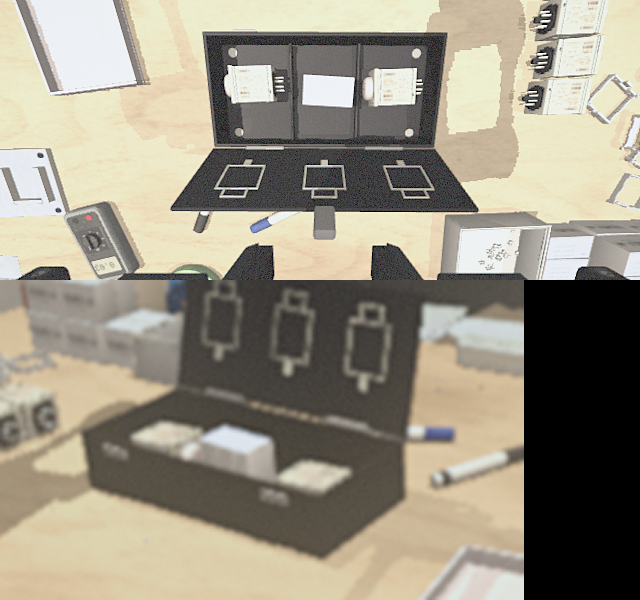

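```bash
python3 - <<'E'
from h import *
import pickle
w,b=pickle.load(open("im3.pkl","rb"))
g=lambda c:(255*(c[:,:,::-1]/255.)**.8).astype(np.uint8)
A=cv2.resize(g(w["color"][55:125,265:395]),None,fx=5,fy=5,interpolation=cv2.INTER_CUBIC)
B=cv2.resize(g(b["color"][170:207,210:300]),None,fx=6.5,fy=6.5,interpolation=cv2.INTER_CUBIC)
o=np.zeros((600,650,3),np.uint8); o[:350]=A; o[355:355+B.shape[0],:B.shape[1]]=B
cv2.imwrite("pics/c3.png",o)
E
```

```text
(no output)
```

View pics/c3.png

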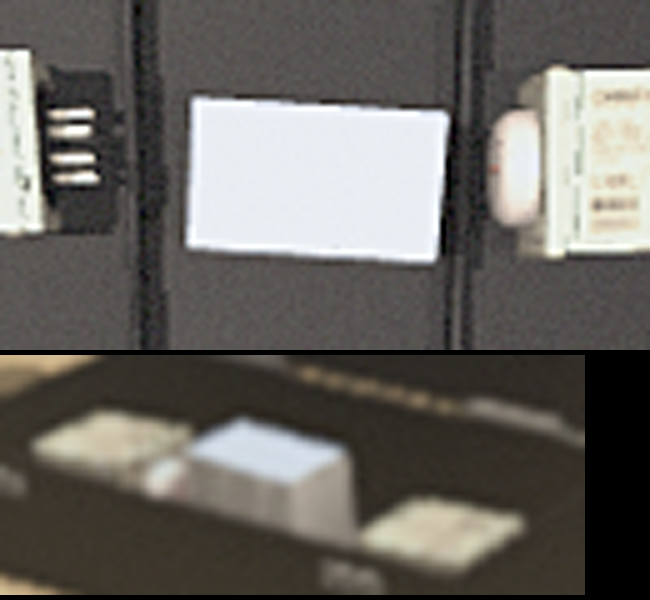

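```bash
python3 - <<'E'
from h import *
import pickle
w,b=pickle.load(open("im3.pkl","rb"))
f=lambda p,o,s:np.array(o)+(np.array(p)+.5)/s-.5
c=f([(192,97),(449,112),(437,264),(187,249)],(265,55),5)
d=f([(245,417-355),(350,450-355),(293,485-355),(187,460-355)],(210,170),6.5)
for z in (.041,.060,.07):
    P=np.array([at_z(w,p,z) for p in c]); Q=np.array([at_z(b,p,z) for p in d])
    print(z,P[:,:2].round(4).tolist(),P.mean(0)[:2],"sides",np.linalg.norm(P-np.roll(P,-1,0),axis=1).round(4)); print("  scene centre",Q.mean(0)[:2],np.linalg.norm(Q-np.roll(Q,-1,0),axis=1).round(4))
    e=P[1]-P[0]; print("  yaw of long",np.degrees(np.arctan2(e[1],e[0])))
r=lambda y:f(y,(265,55),5)
for n,p,z in (("pins",(125,140),.028),("knob",(487,170),.028)): print(n,at_z(w,r(p),z))
E
```

```text
0.041 [[0.5314, 0.0941], [0.5375, 0.1626], [0.5762, 0.1593], [0.5699, 0.0907]] [0.55374797 0.12669022] sides [0.0688 0.0388 0.0689 0.0386]
  scene centre [0.58788906 0.15577812] [0.0695 0.0433 0.0611 0.0529]
  yaw of long 84.95352485570082
0.06 [[0.5331, 0.0952], [0.5389, 0.1607], [0.5759, 0.1576], [0.5699, 0.0919]] [0.55446712 0.12637288] sides [0.0658 0.0371 0.0659 0.0369]
  scene centre [0.55479093 0.12705628] [0.0665 0.0415 0.0585 0.0507]
  yaw of long 84.95352485570085
0.07 [[0.534, 0.0958], [0.5397, 0.1597], [0.5758, 0.1566], [0.5699, 0.0926]] [0.55484562 0.12620586] sides [0.0642 0.0362 0.0643 0.036 ]
  scene centre [0.53737087 0.11193952] [0.065  0.0405 0.0572 0.0495]
  yaw of long 84.95352485570085
pins [0.54063472 0.07424257 0.028     ]
knob [0.55183813 0.17448199 0.028     ]
```

Call:
jog_arm:
  series: [0, 0, -1, -32, 3, 0, 0.83, 0, 0, -1, -32, 3, 0, 0.83, 0, 0, -1, -30, 3, 0, 0.83, 0, 0, 0, 0, 0, -50, 0.83, 0, 0, 0, 0, 0, -50, 0.83, 0, 0, 0, 0, 0, -50, 0.83, 0, 0, 0, 0, 0, -50, 0.83, 0, 0, 0, 0, 0, 0, 0.83]

```text
clock: 7.85
tcp_pos: [0.5537, 0.1248, 0.1183]
tool_rot: [-179.7, -0.2, 175.0]
ft_force: [-0.7, -0.4, 0.3]
gripper_width: 0.0729
```

Call:
jog_arm:
  series: [0, 0, 0, 1, 2, -35, 0.83, 0, 0, 0, 0, 0, -13, 0.83, 0, 0, 0, 0, 0, 0, 0.83]

```text
clock: 8.22
tcp_pos: [0.5595, 0.1274, 0.0744]
tool_rot: [-179.8, 0.2, 175.0]
ft_force: [-0.4, 0.0, -0.4]
gripper_width: 0.0731
```

```bash
python3 - <<'E'
from h import *
w=viewer.get_image("wrist")
g=lambda c:(255*(c[:,:,::-1]/255.)**.6).astype(np.uint8)
cv2.imwrite("pics/w4.png",g(w["color"]))
s=robot.observe(); print(s["tcp_pos"],s["tool_rot"])
E
```

```text
[0.55980784 0.12748856 0.07495614] [-179.8503483     0.2477392   174.95289057]
```

View pics/w4.png

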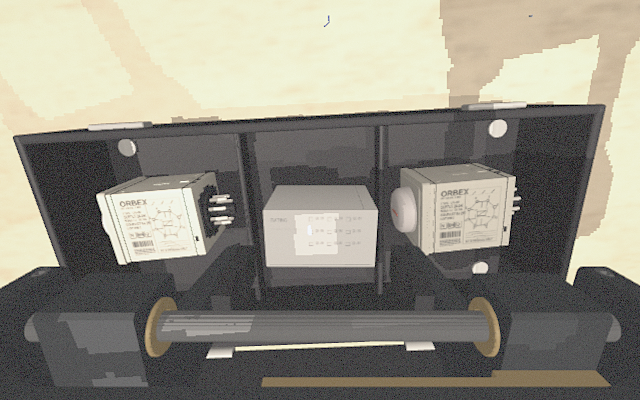

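Call:
jog_arm:
  series: [0, 0, 0, -5, -1, -12, 0.83, 0, 0, 0, 0, 0, -12, 0.83, 0, 0, 0, 0, 0, -3, 0.83, 0, 0, 0, 0, 0, 0, 0.83]

```text
clock: 8.78
tcp_pos: [0.557, 0.1268, 0.05]
tool_rot: [-179.9, 0.6, 174.9]
ft_force: [0.1, 0.2, 0.5]
gripper_width: 0.0729
```

Close; I watch the width.

Call:
jog_arm:
  series: [0, 0, 0, -2, -0.5, -3.5, 0.83, 0, 0, 0, 0, 0, 0, 0.7, 0, 0, 0, 0, 0, 0, 0.65, 0, 0, 0, 0, 0, 0, 0.65, 0, 0, 0, 0, 0, 0, 0.65]
  grip_force: 25

```text
clock: 9.4
tcp_pos: [0.5551, 0.1263, 0.0465]
tool_rot: [-179.9, 0.6, 174.9]
ft_force: [-0.8, -0.3, 0.4]
gripper_width: 0.0656
```

Call:
jog_arm:
  series: [0, 0, 0, 0, 0, 0, 0.5, 0, 0, 0, 0, 0, 0, 0.5, 0, 0, 0, 0, 0, 5, 0.5, 0, 0, 0, 0, 0, 10, 0.5, 0, 0, 0, 0, 0, 15, 0.5, 0, 0, 0, 0, 0, 0, 0.5, 0, 0, 0, 0, 0, 0, 0.5]

```text
clock: 10.28
tcp_pos: [0.5559, 0.1265, 0.0799]
tool_rot: [-180.0, 0.7, 174.9]
ft_force: [-0.5, -0.1, -0.2]
gripper_width: 0.0649
```

```bash
python3 - <<'E'
from h import *
b=viewer.get_image("scene")
g=lambda c:(255*(c[:,:,::-1]/255.)**.6).astype(np.uint8)
cv2.imwrite("pics/s5.png",cv2.resize(g(b["color"][60:240,160:400]),None,fx=3,fy=3,interpolation=cv2.INTER_CUBIC))
E
```

```text
(no output)
```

View pics/s5.png

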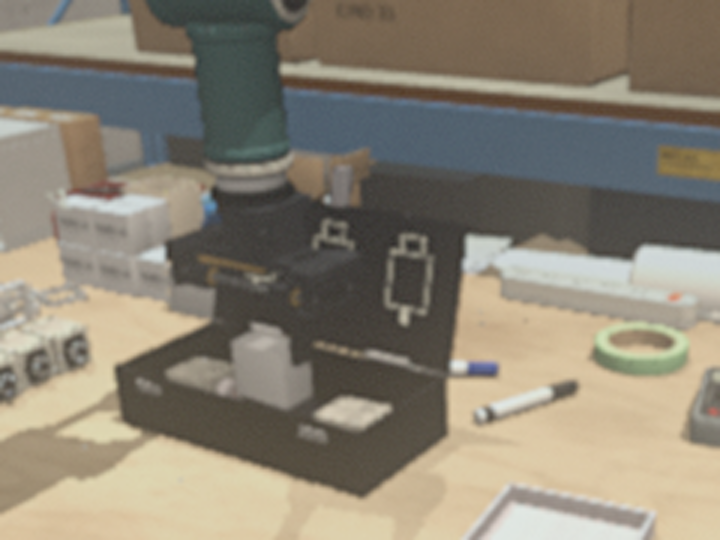

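Call:
jog_arm:
  series: [0, 0, 0, 0, 0, 25, 0.5, 0, 0, 0, 0, 0, 35, 0.5, 0, 0, 0, 0, 0, 35, 0.5, 0, 0, 0, 0, 0, 15, 0.5, 0, 0, 0, -4, -15, 0, 0.5, 0, 0, 0, -8, -30, 0, 0.5, 0, 0, 0, -9, -34, 0, 0.5, 0, 0, 0, -9, -34, 0, 0.5]

```text
clock: 11.32
tcp_pos: [0.5187, 0.0094, 0.1835]
tool_rot: [-179.8, -0.1, 175.2]
ft_force: [-0.2, 1.0, 0.0]
gripper_width: 0.0653
```

Call:
jog_arm:
  series: [0, 0, 0, -9, -34, 0, 0.5, 0, 0, 0, -9, -34, 0, 0.5, 0, 0, 0, -9, -34, 0, 0.5, 0, 0, 0, -9, -34, 0, 0.5, 0, 0, 0, -9, -34, 0, 0.5, 0, 0, 0, -5, -20, 0, 0.5, 0, 0, 0, 0, 0, 0, 0.5, 0, 0, 0, 0, 0, 0, 0.5]

```text
clock: 12.32
tcp_pos: [0.4516, -0.1902, 0.1668]
tool_rot: [-180.0, -1.6, 174.8]
ft_force: [0.7, -0.8, -1.4]
gripper_width: 0.0652
```

Call:
jog_arm:
  series: [0, -1.6, 0, 12, -25, 0, 0.5, 0, 0, 0, 0, 0, -30, 0.5, 0, 0, 0, 0, 0, -30, 0.5, 0, 0, 0, 0, 0, -25, 0.5, 0, 0, 0, 0, 0, -10, 0.5, 0, 0, 0, 0, 0, 0, 0.5]

```text
clock: 13.08
tcp_pos: [0.4641, -0.2106, 0.0677]
tool_rot: [179.8, -0.0, 175.2]
ft_force: [0.3, 1.2, 0.0]
gripper_width: 0.0651
```

```bash
python3 - <<'E'
from h import *
b=viewer.get_image("scene")
g=lambda c:(255*(c[:,:,::-1]/255.)**.7).astype(np.uint8)
cv2.imwrite("pics/s6.png",cv2.resize(g(b["color"][130:280,180:400]),None,fx=3.5,fy=3.5,interpolation=cv2.INTER_CUBIC))
E
```

```text
(no output)
```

View pics/s6.png

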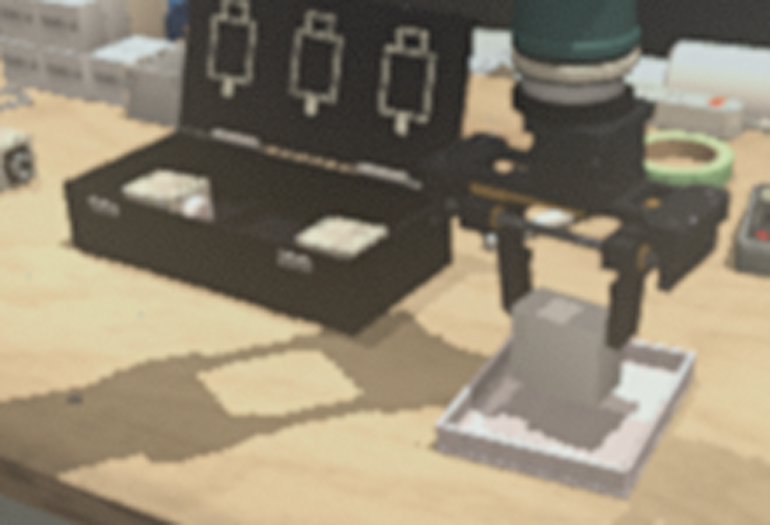

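Call:
jog_arm:
  series: [0, 0, 0, 0, 0, -8, 0.5, 0, 0, 0, 0, 0, -6, 0.5, 0, 0, 0, 0, 0, 0, 0.5]

```text
clock: 13.5
tcp_pos: [0.4664, -0.2115, 0.0558]
tool_rot: [179.9, 0.3, 175.3]
ft_force: [0.3, -0.3, -0.5]
gripper_width: 0.065
```

Call:
jog_arm:
  series: [0, 0, 0, 0, 0, -4, 0.5, 0, 0, 0, 0, 0, -3, 0.5, 0, 0, 0, 0, 0, 0, 0.5]

```text
clock: 13.88
tcp_pos: [0.4667, -0.2119, 0.0488]
tool_rot: [179.9, 0.3, 175.2]
ft_force: [-0.4, -0.6, -0.6]
gripper_width: 0.0654
```

Call:
jog_arm:
  series: [0, 0, 0, 0, 0, -2, 0.5, 0, 0, 0, 0, 0, 0, 0.5]

```text
clock: 14.12
tcp_pos: [0.4668, -0.212, 0.0467]
tool_rot: [179.9, 0.3, 175.2]
ft_force: [0.0, 0.4, -0.9]
gripper_width: 0.0649
```

Call:
jog_arm:
  series: [0, 0, 0, 0, 0, -1.5, 0.5, 0, 0, 0, 0, 0, 0, 0.5]

```text
clock: 14.38
tcp_pos: [0.4675, -0.2122, 0.0469]
tool_rot: [179.9, 0.4, 175.2]
ft_force: [0.3, -0.4, 0.6]
gripper_width: 0.0652
```

Call:
jog_arm:
  series: [0, 0, 0, 0, 0, -2, 0.5, 0, 0, 0, 0, 0, -1.5, 0.5, 0, 0, 0, 0, 0, 0, 0.5]

```text
clock: 14.75
tcp_pos: [0.4684, -0.2125, 0.0469]
tool_rot: [179.9, 0.4, 175.2]
ft_force: [0.2, 0.1, -0.2]
gripper_width: 0.0653
```

Call:
jog_arm:
  series: [0, 0, 0, 0, 0, -3, 0.5]

```text
clock: 14.88
tcp_pos: [0.469, -0.2126, 0.0463]
tool_rot: [179.9, 0.4, 175.2]
ft_force: [-9.7, 6.6, 34.4]
gripper_width: 0.0653
```

Call:
jog_arm:
  series: [0, 0, 0, 0, 0, 0, 0.5, 0, 0, 0, 0, 0, 0, 0.6]

```text
clock: 15.12
tcp_pos: [0.4695, -0.2128, 0.0467]
tool_rot: [179.9, 0.5, 175.2]
ft_force: [1.0, 0.3, -1.1]
gripper_width: 0.0653
```

Call:
jog_arm:
  series: [0, 0, 0, 0, 0, 0, 0.8, 0, 0, 0, 0, 0, 0, 0.9, 0, 0, 0, 0, 0, 0, 1, 0, 0, 0, 0, 0, 0, 1]

```text
clock: 15.62
tcp_pos: [0.4687, -0.2125, 0.0452]
tool_rot: [179.9, 0.4, 175.2]
ft_force: [-0.6, -0.0, 0.0]
gripper_width: 0.0882
```

Call:
jog_arm:
  series: [0, 0, 0, 0, 0, 15, 1, 0, 0, 0, 0, 0, 30, 1, 0, 0, 0, 0, 0, 50, 1, 0, 0, 0, 0, 0, 50, 1, 0, 0, 0, -20, 40, 30, 1, 0, 0, 0, -10, -50, 10, 1, 0, 0, 0, 0, 0, 0, 1]

```text
clock: 16.5
tcp_pos: [0.4393, -0.2201, 0.2441]
tool_rot: [-179.9, 0.8, 175.5]
ft_force: [-0.4, 0.0, 0.4]
gripper_width: 0.0882
```

```bash
python3 - <<'E'
from h import *
a=viewer.get_image("top"); b=viewer.get_image("scene")
g=lambda c:(255*(c[:,:,::-1]/255.)**.7).astype(np.uint8)
A=cv2.resize(g(b["color"][130:280,180:400]),(640,436),interpolation=cv2.INTER_CUBIC)
B=cv2.resize(g(a["color"][130:270,160:420]),(300,160))
cv2.imwrite("pics/s7.png",np.vstack([A,np.hstack([B,np.zeros((160,340,3),np.uint8)])]))
print(robot.observe()["ft_force"])
E
```

```text
[ 0.68495557 -0.6772113  -0.13726203]
```

View pics/s7.png

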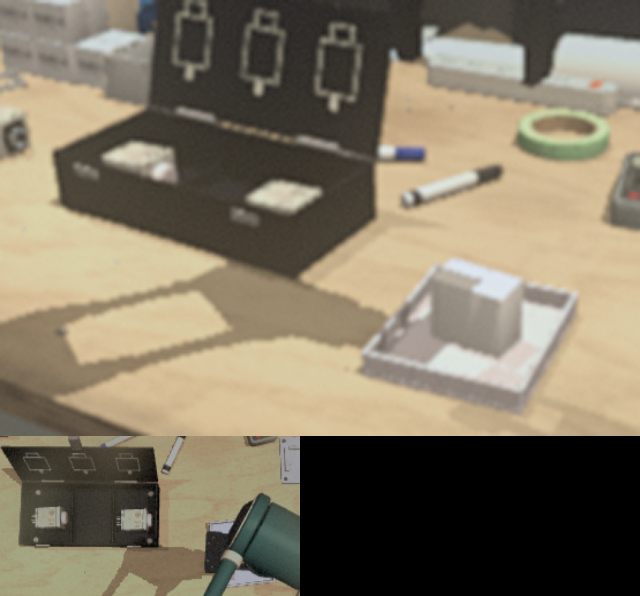

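The carton stands upright on the floor of the metal tray (about pixel 475,305). The lid is open, both timers are in place, and the gripper is clear of everything.

```bash
python3 -c "
from bench import sign_off; print(sign_off())"
```

```text
the job is handed in; nothing more can be done
None
```

The job is done and handed in at about 16.6 s of the 54 s allowed. I pulled the lid open by its tab to about 1.82 rad, leaning back. I then lifted the white carton out of the middle compartment and set it upright on the floor of the metal tray.

**Last checks:** the final pictures show the carton standing in the tray, the lid still open, and both timers lying in their compartments. The gripper is about 0.2 m clear and the wrist force is near zero.

**What disagreed or was less clean:**
- **Carton orientation:** the description says its 37 mm side runs along the case's y axis. Two cameras showed the 66 mm side lying that way instead.
- **Changed grasp:** gripping across the 37 mm would have pushed the gripper's body into the lid, so I gripped across the 66 mm, near the top and above the timers. The jaws measured about 65 mm on it, and the hold stayed steady to the tray.
- **Setting down:** when the carton met the tray floor, the wrist force briefly read about 35 N. This is a wrist reading with the carton held in the fingers.

I viewed 10 pictures.

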